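Fetch the sample vial from behind the reagent bottles and weigh it

ROBOT

A 7-joint arm with a two-finger parallel gripper is mounted at the origin on the work surface. World frame = base frame: x ahead of the robot, y to its left, z up, the work surface at z = 0. Lengths are in m, angles in degrees, forces in N, time in s.
With the tool pointing down it reaches from about 0.425 to 0.875 m from the base axis. Payload 4.7 kg.
Tool frame: the origin (TCP) lies at the very end of the fingers, on their centre line; the grasp point (between the pads) lies env.grip_point_offset behind it (env.grip_point_offset is the distance from the TCP to the grasp point, in m); z points along the fingers, y is the direction in which the jaws open and shut (so a half turn about z gives the same grasp; the last joint's range is limited). The gripper opens to 87 mm and grips with 3 to 60 N. Pads are 19 mm wide; open, the fingers measure 117 mm over their backs; the gripper's body (75 mm by 190 mm) begins 51 mm behind the grasp point.
Start: joints at [72.829, 18.392, -4.016, 83.108, 1.295, 78.541, -3.26], TCP at [0.201, -0.618, 0.223] pointing down, gripper open.
Joint ranges: [-163.93, 163.93], [-17.29, 119.83], [-79.2, 71.16], [3.27, 140.29], [-89.18, 269.18], [5.43, 117.66], [-154.24, 154.24]. Speed limits (degrees/s): [147.25, 147.25, 180, 180, 180, 180, 180].

INTERFACE

Orientations are given as [roll, pitch, yaw] about the fixed x, y, z axes, in that order (R = Rz(yaw) Ry(pitch) Rx(roll)).
In Python, from cell import env gives the robot as it stands.
- The arm moves only by the tool send_rows, never from a script. Its argument "plan" is a list of rows, each a list of 7 numbers: the finger opening in mm, from 0 to 87, then the shift along the tool's x, y, z in mm, then the turn, a rotation vector about the tool's x, y, z in rad. A call has 1 to 12 rows; each row shifts and turns the commanded pose from where the row before left it, along the tool's axes as they then stand; what a row does not reach is not made up. A row lasts 1/10 s, in which the tool goes at most 50 mm and 8.59 degrees, less where a joint would pass 70% of its speed; a pose out of reach is approached as far as the arm can. A call is refused whole if a number of a shift passes 50 or a number of a turn 0.15, either way. A call with a gripper value outside its range is refused whole. The fingers move at their own pace and stop on an object; "grip_force" is the grip in N (left out, the last holds). Time passes only in rows, so rows that do not move let the fingers close. It gives the time, the measured TCP pose, the force and the opening at its end, in the units of the state.
- env.get_obs(): the state, without advancing time (a new reading comes with each control period).
- env.read_camera(name): name is "scene" or "top" or "wrist"; returns the picture (384x512x3 uint8, red, green, blue); there is no depth.
- env.get_calibration(name): a dict with "fx", "fy", "cx", "cy" (pixels), "k1" (the pictures are not rectified: a ray, as slopes to the right and down, at radius r is drawn at 1 + k1 r^2 times it, then the intrinsics apply), "extrinsics" (4x4, takes a point from camera to world coordinates). Camera axes: x right, y down, z forward; pixel columns grow to the right and rows downward; lengths in m; the calibration is good to about 2 mm. A picture is of the moment at which its call begins: read the wrist's pose just before it. get_calibration takes no time and is no camera call; for the wrist camera it gives the pose at the moment of the call.
- env.sign_off(): hands the job in, once; it reports no verdict.
Trained networks look in the newest picture that a camera, given by its name, has taken for a name from the list of things; names that differ only in an ending like _2 or _b are one class to them, and where a whole thing is asked for, a point or a joint stands for the part that bears it (a point fixed in the world has none). Each returns a list of dicts, best first, with "confidence" (0 to 1); they miss things now and then, are a little off and sometimes report something else, mostly with a low value. They report only what shows in the picture. A call takes as long as a camera call.
- env.regions_of(camera, query): "region" (384x512 bool, what is visible of it) and "rect" ([left, top, right, bottom] in pixels, round what is visible of it).
The state is a dict: "time_s": time; "qpos": joint angles; "joint_velocities": joint speeds; "effort": joint torques, N m; "tool_pos": TCP position; "tool_rot": TCP orientation; "force": force on the tool from outside, world axes, zero at the start; "wrist_torque": the same for the moment, N m; "grip_width": finger opening in m.
Only numpy, scipy, OpenCV 4.12 (cv2) and the standard library are available. Lean on these libraries where they do the work, as an engineer would, in place of code of your own. Each camera call takes 0.05 s, during which the arm holds its last target. There are 200 camera calls.

TASK

The small white-capped vial in the blue rack is hemmed in by three tall bottles. Clear all three bottles on to the mint-green side tray, then stand the white-capped vial upright in the middle of the balance's pan (set it down, do not drop it), and only then put every bottle back upright on the very spot of the rack it came from, each squarely on its own. Leave the blue-capped vial, the green-lidded cup and the pipette where they are, and do not knock anything over.

Things in the scene. Friction and masses are not known exactly. Their poses are not given: they have to be found in the camera images.
- vial_mid (a point): the sample vial to fetch: amber glass with a white cap; in mm: 28 in diameter (cap 27), 52 tall, about 50 g. This point is at its centre, 26 above its foot. It stands on the inner (fourth, small) printed spot of the blue rack.
- red_bottle_mid (a point): tall white plastic bottle with a red screw cap and ring round its body; in mm: 125 tall, body 48 in diameter up to 76, then narrowing; cap 32 in diameter, from 97 to 125 above the foot; about 180 g. This point is at its centre, 62.5 above its foot, 48.5 below the middle of its cap. It starts on one of the three bottle spots of the blue rack; which one varies (its yaw has no meaning).
- yellow_bottle_mid (a point): tall white plastic bottle with a yellow screw cap and ring round its body; in mm: 125 tall, body 48 in diameter up to 76, then narrowing; cap 32 in diameter, from 97 to 125 above the foot; about 180 g. This point is at its centre, 62.5 above its foot, 48.5 below the middle of its cap. It starts on one of the three bottle spots of the blue rack; which one varies (its yaw has no meaning).
- black_bottle_mid (a point): tall white plastic bottle with a black screw cap and ring round its body; in mm: 125 tall, body 48 in diameter up to 76, then narrowing; cap 32 in diameter, from 97 to 125 above the foot; about 180 g. This point is at its centre, 62.5 above its foot, 48.5 below the middle of its cap. It starts on one of the three bottle spots of the blue rack; which one varies (its yaw has no meaning).
- rack: blue rack, fixed; in mm: base plate 140 (x) by 180 (y), 12 thick; upright back along its +x edge, front face at x = 67, top 62 above the table. Origin: on the table, 7 in front (-x) of the plate's middle; x points from open front to back. Flat white printed spots (no recess), at rack x, y: bottles (-19, 0), (35, 54), (35, -54), vial (35, 0). Things stand on it 12 above the table.
- tray: mint-green side tray, fixed during the run; in mm: 240 (its x) by 140 (its y) outside, rim 4 thick and 10 high, inner floor 4 above the table. Origin: under its centre, on the table; x along its long side. The three bottles fit in one row along x, 70 apart. It is on the robot's left or right, opposite to the balance.
- pan (a point): centre of the top face of the balance's round steel pan; in mm: 110 in diameter, 70 above the table, fixed (the pan does not sink). The white balance under it is 200 (x) by 150 (y) by 50 high, with its centre 30 from this point towards -x of its own frame, where its dark display is (top at 54).
- spare_mid (a point): another amber vial, with a blue cap, same size as the sample vial (28 mm in diameter, 52 mm tall), standing on the table in front of the rack; to be left alone. This point is at its centre, 26 mm above its foot.
- cup_mid (a point): white specimen cup with a green lid, 60 mm in diameter, 65 mm tall, standing on the table behind and to the left of the rack; to be left alone. This point is at its centre.
- pipette: dark-blue pipette with a yellow band, lying on the table behind the rack; in mm: body 120 long, 34 wide, 28 high, about 210 long with its tip and plunger (from -93 to +115 along its x); to be left alone. Origin: under the middle of its body, x along it.

How it is judged (in metres and radians):
On the way, in this order (a step that is already met when the one before it is completed fails the run):
1. all three bottles stand upright and released on the side tray, the vial still in its place in the rack (x of red_bottle_mid in the frame of tray between -0.105 and 0.105 m and y of red_bottle_mid in the frame of tray between -0.055 and 0.055 m and height (world z) of each of red_bottle_mid, yellow_bottle_mid, black_bottle_mid below 0.078 m and angle between each of red_bottle_mid, yellow_bottle_mid, black_bottle_mid's own z axis and vertical below 0.12 rad and linear speed of each of red_bottle, yellow_bottle, black_bottle below 0.03 m/s and contact force between each of red_bottle, yellow_bottle, black_bottle and the fingers below 0.05 N and x of yellow_bottle_mid in the frame of tray between -0.105 and 0.105 m and y of yellow_bottle_mid in the frame of tray between -0.055 and 0.055 m and x of black_bottle_mid in the frame of tray between -0.105 and 0.105 m and y of black_bottle_mid in the frame of tray between -0.055 and 0.055 m and distance of vial_mid from where it was at the start of the episode below 0.02 m), for 0.2 s.
2. with the bottles still on the tray, the white-capped vial stands released in the middle of the balance pan (x of red_bottle_mid in the frame of tray between -0.105 and 0.105 m and y of red_bottle_mid in the frame of tray between -0.055 and 0.055 m and height (world z) of each of red_bottle_mid, yellow_bottle_mid, black_bottle_mid below 0.078 m and angle between each of red_bottle_mid, yellow_bottle_mid, black_bottle_mid, vial_mid's own z axis and vertical below 0.12 rad and linear speed of each of red_bottle, yellow_bottle, black_bottle, vial below 0.03 m/s and contact force between each of red_bottle, yellow_bottle, black_bottle, vial and the fingers below 0.05 N and x of yellow_bottle_mid in the frame of tray between -0.105 and 0.105 m and y of yellow_bottle_mid in the frame of tray between -0.055 and 0.055 m and x of black_bottle_mid in the frame of tray between -0.105 and 0.105 m and y of black_bottle_mid in the frame of tray between -0.055 and 0.055 m and horizontal distance between vial_mid and pan below 0.015 m and z of vial_mid in the frame of pan between 0.02 and 0.032 m), for 0.2 s.
At the end, for the whole second after the job is handed in: Every bottle stands upright (within 7 degrees) within 12 mm of the place where it stood at the start, the white-capped vial stands upright within 15 mm of the middle of the balance pan, all are released and at rest, and the blue-capped vial, the cup and the pipette are within 25 mm of their starts (distance of each of red_bottle_mid, yellow_bottle_mid, black_bottle_mid from where it was at the start of the episode below 0.012 m and angle between each of red_bottle_mid, yellow_bottle_mid, black_bottle_mid, vial_mid's own z axis and vertical below 0.12 rad and linear speed of each of red_bottle, yellow_bottle, black_bottle, vial below 0.03 m/s and contact force between each of red_bottle, yellow_bottle, black_bottle, vial and the fingers below 0.05 N and horizontal distance between vial_mid and pan below 0.015 m and z of vial_mid in the frame of pan between 0.02 and 0.032 m and distance of each of spare_mid, cup_mid, pipette from where it was at the start of the episode below 0.025 m); the robot touches nothing.
It fails at once if a bottle or vial is knocked over (tilted beyond 40 degrees) (angle between any of red_bottle_mid, yellow_bottle_mid, black_bottle_mid, vial_mid, spare_mid's own z axis and vertical above 0.7 rad).
It fails at once if the vial is dropped (falls free faster than 0.6 m/s, from about 2 cm) (linear speed of vial above 0.6 m/s and contact force between vial and the fingers below 0.01 N).
It fails at once if the blue-capped vial, the cup or the pipette is pushed more than 25 mm from its place (distance of any of spare_mid, cup_mid, pipette from where it was at the start of the episode above 0.025 m).
It also fails if it takes over 152 s, if anything falls off the work surface, if the arm or the gripper's body presses on something with over 40 N, if the wrist force passes 120 N, or if a joint passes its speed limit or range.

## Working session

There is one attempt and no reset: what is moved stays moved. The work goes in short steps, Python scripts to look and compute and a tool call to move; the robot and the scene stay as the last step left them, time stands still between calls to the robot, and variables do not carry over. Pictures are saved under pics/ and viewed, about 12 in all and at most 16, crops included, and the job is handed in when it is done.

Besides the shell and the picture viewer there is one more tool, called after "Emit:" as name([rows], argument=value, ...), one row to a line, values as JSON. send_rows: Moves the arm, as the interface text tells. Its arguments: {"type":"object","properties":{"plan":{"type":"array"},"grip_force":{"type":"number"}},"required":["plan"]}

```bash
ls; mkdir -p pics; python3 - <<'E'
from cell import env
import cv2,numpy as np
print(env.get_obs()); print(env.grip_point_offset)
for c in ["scene","top"]:
    im=env.read_camera(c); cv2.imwrite(f"pics/{c}0.png",im[:,:,::-1])
    k=env.get_calibration(c); print(c,{a:np.round(b,4).tolist() for a,b in k.items()})
    for q in ["vial_mid","red_bottle_mid","yellow_bottle_mid","black_bottle_mid","rack","tray","pan","spare_mid","cup_mid","pipette"]:
        r=env.regions_of(c,q); print(q,[(round(x["confidence"],2),np.round(x["rect"]).tolist(),int(x["region"].sum())) for x in r[:2]])
E
```

```text
pics
{'time_s': 0.0, 'qpos': array([72.82711641, 18.44027511, -4.01579983, 83.17492329,  1.2947283 ,
       78.54012291, -3.25676738]), 'joint_velocities': array([-0.10312452, -0.04221602,  0.01020578, -0.0165466 ,  0.12079493,
        0.07154495,  0.00635199]), 'effort': array([ 1.05340557e-04, -4.91294754e+01, -4.03674496e-01, -3.12539327e+01,
       -6.38073147e-02,  4.36451565e-02,  1.62130386e-04]), 'tool_pos': array([ 0.20043919, -0.61774411,  0.22144758]), 'tool_rot': array([-1.79889907e+02,  5.35262256e-03,  1.79860719e+01]), 'force': array([0.59254537, 0.43688463, 0.1626628 ]), 'wrist_torque': array([-0.01243009, -0.01365317,  0.03047205]), 'grip_width': 0.08685864160270759}
0.0187
scene {'fx': 356.6963, 'fy': 356.6963, 'cx': 253.4193, 'cy': 194.675, 'k1': -0.0786, 'extrinsics': [[-0.4703, 0.4584, -0.7541, 1.1314], [0.8824, 0.2321, -0.4093, 0.3021], [-0.0126, -0.8579, -0.5137, 0.4561], [0.0, 0.0, 0.0, 1.0]]}
vial_mid [(0.71, [241.0, 208.0, 253.0, 224.0], 234)]
red_bottle_mid [(0.85, [254.0, 165.0, 278.0, 199.0], 393)]
yellow_bottle_mid [(0.74, [254.0, 186.0, 278.0, 248.0], 1
[... 744 characters left out ...]
d_bottle_mid [(0.9, [244.0, 198.0, 265.0, 220.0], 328), (0.74, [298.0, 100.0, 319.0, 175.0], 643)]
yellow_bottle_mid [(0.85, [231.0, 170.0, 247.0, 193.0], 324)]
black_bottle_mid [(0.58, [270.0, 185.0, 287.0, 207.0], 356), (0.17, [109.0, 181.0, 173.0, 278.0], 4740)]
rack [(0.67, [218.0, 165.0, 296.0, 234.0], 2323), (0.55, [244.0, 199.0, 266.0, 223.0], 299)]
tray [(0.78, [108.0, 179.0, 176.0, 279.0], 4654), (0.18, [219.0, 167.0, 299.0, 236.0], 2308)]
pan [(0.97, [338.0, 199.0, 415.0, 282.0], 4662)]
spare_mid [(0.45, [244.0, 264.0, 257.0, 274.0], 84)]
cup_mid [(0.79, [162.0, 132.0, 184.0, 153.0], 453)]
pipette [(0.9, [300.0, 102.0, 316.0, 174.0], 643), (0.32, [161.0, 131.0, 184.0, 154.0], 427)]
```

View pics/top0.png

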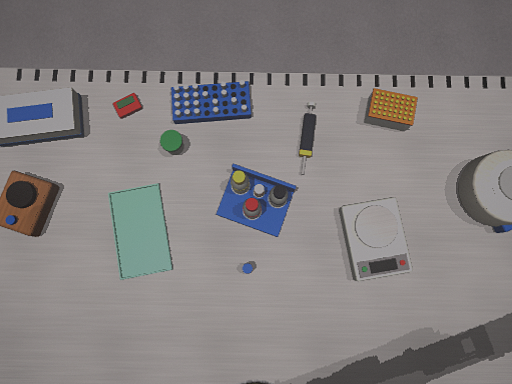

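View pics/scene0.png

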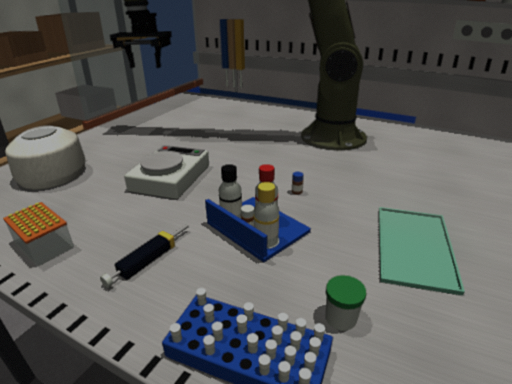

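The top view shows red on the front spot (252,205), yellow at back-left (239,177) and black at back-right (279,192). The vial is between them at (259,189), with the tray on the left (+y) and the balance on the right. The scene view agrees with this.

```bash
cat > h.py <<'E'
from cell import env
import cv2,numpy as np
from scipy.optimize import least_squares
def cal(c):
    k=env.get_calibration(c); K=np.array([[k["fx"],0,k["cx"]],[0,k["fy"],k["cy"]],[0,0,1]]); return K,np.array([k["k1"],0,0,0.]),np.array(k["extrinsics"])
def ray(c,uv,z,k=None):
    K,d,T=k or cal(c); p=cv2.undistortPoints(np.float64(uv).reshape(-1,1,2),K,d).reshape(-1,2)
    r=np.c_[p,np.ones(len(p))]@T[:3,:3].T; o=T[:3,3]; return o+r*((z-o[2])/r[:,2])[:,None]
def proj(c,P,k=None):
    K,d,T=k or cal(c); R=T[:3,:3].T; return cv2.projectPoints(np.float64(P).reshape(-1,1,3),cv2.Rodrigues(R)[0],-R@T[:3,3],K,d)[0].reshape(-1,2)
def capmask(im,name):
    h,s,v=cv2.split(cv2.cvtColor(im,cv2.COLOR_RGB2HSV)); 
    return {"red":((h<8)|(h>172))&(s>130)&(v>60),"yellow":(h>18)&(h<35)&(s>120)&(v>60),"black":(v<45),"white":(s<60)&(v>120)}[name]
def blob(m,near=None):
    n,l,st,c=cv2.connectedComponentsWithStats(m.astype(np.uint8)); i=[j for j in range(1,n) if st[j,4]>15]
    if near is not None: j=min(i,key=lambda j:np.hypot(*(c[j]-near)))
    else: j=max(i,key=lambda j:st[j,4])
    return l==j
def rect(m):
    p=np.argwhere(m)[:,::-1].astype(np.float32); return cv2.minAreaRect(p)
E
python3 - <<'E'
from h import *
im=env.read_camera("top"); big=cv2.resize(im[140:290,100:430,::-1],None,fx=2.4,fy=2.4,interpolation=cv2.INTER_CUBIC); cv2.imwrite("pics/top1.png",big)
for n,uv in [("red",(252,204)),("yellow",(239,177)),("black",(279,191)),("white",(259,189))]:
    m=np.zeros(im.shape[:2],bool); m[uv[1]-14:uv[1]+14,uv[0]-14:uv[0]+14]=capmask(im,n)[uv[1]-14:uv[1]+14,uv[0]-14:uv[0]+14]
    b=blob(m,uv); c=np.argwhere(b).mean(0)[::-1]; z=.064 if n=="white" else .137
    print(n,c.round(1),b.sum(),ray("top",c,z).round(4))
for q,z in [("tray",.010),("pan",.07),("rack",.012),("cup_mid",.065),("spare_mid",.052),("pipette",.028)]:
    r=env.regions_of("top",q)[0]["region"]; R=cv2.minAreaRect(np.argwhere(r)[:,::-1].astype(np.float32)); 
    P=ray("top",cv2.boxPoints(R),z); print(q,P.mean(0).round(4),P[:,:2].round(3).tolist(),"len",np.linalg.norm(P[1]-P[0]).round(3),np.linalg.norm(P[2]-P[1]).round(3),"cen",ray("top",np.argwhere(r).mean(0)[::-1],z).round(4))
E
```

```text
red [251.4 203.9] 129 [[0.5541 0.0187 0.137 ]]
yellow [238.5 176.4] 121 [[0.6225 0.0521 0.137 ]]Traceback (most recent call last):
  File "<stdin>", line 5, in <module>
  File "h.py", line 16, in blob
    if near is not None: j=min(i,key=lambda j:np.hypot(*(c[j]-near)))
                           ~~~^^^^^^^^^^^^^^^^^^^^^^^^^^^^^^^^^^^^^^^
ValueError: min() iterable argument is empty
```

View pics/top1.png

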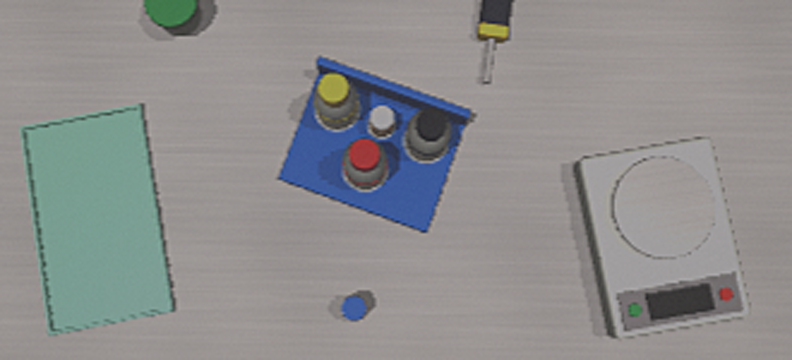

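The crop shows the tray corners, the rack front corners, the four caps and the pan at about (664,208) clearly.

```bash
python3 - <<'E'
from h import *
f=lambda l:[(100+x/2.4,140+y/2.4) for x,y in l]
caps=np.r_[ray("top",f([(364,154),(333,88),(432,124)]),.137),ray("top",f([(382,118)]),.064),ray("top",f([(279,181),(427,231)]),.012)][:,:2]
print("caps",caps.round(4).tolist())
L=np.array([(-19,0),(35,54),(35,-54),(35,0),(-63,90),(-63,-90)])/1e3
def pose(L,W):
    a,b=L-L.mean(0),W-W.mean(0); t=np.arctan2((a[:,0]*b[:,1]-a[:,1]*b[:,0]).sum(),(a*b).sum()); R=np.array([[np.cos(t),-np.sin(t)],[np.sin(t),np.cos(t)]])
    o=W.mean(0)-R@L.mean(0); return o,t,R
o,t,R=pose(L,caps); print("rack",o.round(4),np.degrees(t).round(2),"pred",(o+L@R.T).round(4).tolist(),"res mm",((caps-o-L@R.T)*1e3).round(1).tolist())
T=ray("top",f([(23,128),(142,104),(174,311),(50,333)]),.010)[:,:2]
Lt=np.array([(120,70),(120,-70),(-120,-70),(-120,70)])/1e3
o,t,R=pose(Lt,T);print("tray",o.round(4),np.degrees(t).round(2),"res",((T-o-Lt@R.T)*1e3).round(1).tolist())
print("slots",(o+np.array([[.07,0],[0,0],[-.07,0]])@R.T).round(4).tolist())
print("pan",ray("top",f([(664,208)]),.07).round(4))
print("bal",ray("top",f([(583,160),(708,139),(745,315),(620,337)]),.05).round(3).tolist())
print("spare",ray("top",f([(354,307)]),.052),"cup",ray("top",f([(171,8)]),.065),"pip tip",ray("top",f([(486,81),(494,32)]),.014))
E
```

```text
caps [[0.5535, 0.018], [0.6218, 0.0514], [0.5858, -0.0513], [0.604, -0.0001], [0.5384, 0.1155], [0.4847, -0.0532]]
rack [0.571  0.0113] -18.31 pred [[0.553, 0.0173], [0.6212, 0.0516], [0.5873, -0.051], [0.6043, 0.0003], [0.5395, 0.1165], [0.483, -0.0544]] res mm [[0.5, 0.8], [0.6, -0.1], [-1.5, -0.3], [-0.2, -0.4], [-1.1, -1.0], [1.8, 1.1]]
tray [0.4939 0.32  ] 11.74 res [[-2.5, -1.4], [-0.6, 0.7], [0.4, 0.8], [2.6, -0.0]]
slots [[0.5624, 0.3343], [0.4939, 0.32], [0.4254, 0.3058]]
pan [[ 0.51   -0.3051  0.07  ]]
bal [[0.563, -0.223, 0.05], [0.589, -0.362, 0.05], [0.398, -0.394, 0.05], [0.373, -0.259, 0.05]]
spare [[0.39906265 0.02659696 0.052     ]] cup [[0.72463295 0.23786461 0.065     ]] pip tip [[ 0.6582797  -0.11969786  0.014     ]
 [ 0.71669394 -0.12905038  0.014     ]]
```

Emit:
send_rows([
  [60,0,0,-5,0,0,0.127],
  [60,0,0,-5,0,0,0.127],
  [60,0,0,-5,0,0,0.127],
  [60,0,0,-5,0,0,0.127],
  [60,0,0,-5,0,0,0.127],
  [60,8,-42,0,0,0,0],
  [60,8,-42,0,0,0,0],
  [60,8,-42,0,0,0,0],
  [60,8,-42,0,0,0,0],
  [60,8,-42,0,0,0,0],
  [60,8,-42,0,0,0,0],
  [60,8,-42,0,0,0,0],
], grip_force=30)

```text
time_s: 2.35
tool_pos: [0.3472, -0.3554, 0.2478]
tool_rot: [180.0, -0.0, -18.4]
force: [1.2, -0.2, 0.4]
grip_width: 0.0604
```

```bash
cat >> h.py <<'E'
from scipy.spatial.transform import Rotation as Ro
def togo(x,y,z,yaw=-18.3):
    o=env.get_obs(); M=Ro.from_euler("xyz",o["tool_rot"],degrees=True)
    G=Ro.from_euler("xyz",[180,0,yaw],degrees=True)
    # after turning first: shift in goal axes
    print("t",o["time_s"].__round__(2),"pos",o["tool_pos"].round(4),o["tool_rot"].round(2),"w",round(o["grip_width"],4),"F",o["force"].round(1))
    print("turn",(M.inv()*G).as_rotvec().round(4),"shift mm",(G.inv().apply(np.array([x,y,z])-o["tool_pos"])*1e3).round(1))
E
python3 -c "
from h import *
togo(.50,.017,.25); print(cal('wrist')[2].round(3).tolist())"
```

```text
t 2.35 pos [ 0.3472 -0.3554  0.2478] [ 1.7996e+02 -4.0000e-02 -1.8410e+01] w 0.0604 F [ 1.2 -0.2  0.4]
turn [ 0.0007 -0.0006 -0.0018] shift mm [  28.1 -401.5   -2.2]
[[-0.317, -0.918, -0.239, 0.414], [-0.948, 0.307, 0.079, -0.377], [0.001, 0.252, -0.968, 0.41], [0.0, 0.0, 0.0, 1.0]]
```

Emit:
send_rows([
  [60,7.5,-42,0,0,0,0],
  [60,7.5,-42,0,0,0,0],
  [60,7.5,-42,0,0,0,0],
  [60,7.5,-42,0,0,0,0],
  [60,7.5,-42,0,0,0,0],
  [60,7.5,-42,0,0,0,0],
  [60,7.5,-42,0,0,0,0],
  [60,7.5,-42,0,0,0,0],
  [60,7.5,-42,0,0,0,0],
  [60,7.5,-40,0,0,0,0],
  [60,0,0,0,0,0,0],
])

```text
time_s: 3.45
tool_pos: [0.551, 0.0232, 0.2478]
tool_rot: [-179.7, 0.0, -17.8]
force: [-0.4, -0.6, 0.7]
grip_width: 0.06
```

```bash
python3 - <<'E'
from h import *
k=cal('wrist'); im=env.read_camera('wrist')
P=np.array([[.553,.0173,.137],[.6212,.0516,.137],[.5873,-.051,.137],[.6043,.0003,.064]])
uv=proj('wrist',P,k); print(uv.round(1).tolist()); np.save("k.npy",k[2])
o=im[:,:,::-1].copy()
for u in uv: cv2.drawMarker(o,tuple(int(v) for v in u.round()),(255,0,255),cv2.MARKER_CROSS,12,1)
cv2.imwrite("pics/w0.png",o); togo(.553,.0173,.25)
E
```

```text
[[261.4, 188.9], [205.8, 133.8], [318.5, 134.5], [261.1, 131.4]]
t 3.5 pos [0.5501 0.0195 0.2475] [-1.7991e+02  3.0000e-02 -1.8050e+01] w 0.0601 F [-0.6 -0.3  0.1]
turn [-0.0016  0.0005  0.0044] shift mm [ 3.4  1.2 -2.5]
```

View pics/w0.png

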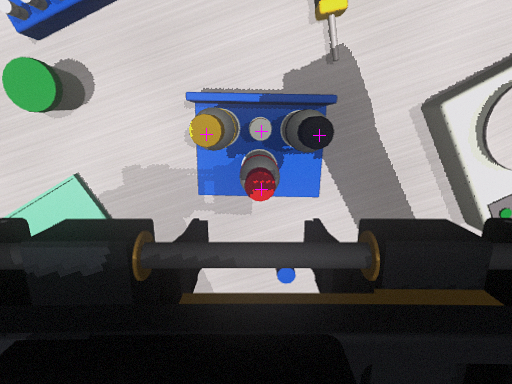

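The predicted crosses fall on all four caps, about 3 px (under 2 mm) low, so the estimates hold. Descending on red.

Emit:
send_rows([
  [56,4,1,20,0,0,0.004],
  [56,0,0,25,0,0,0],
  [56,0,0,25,0,0,0],
  [56,0,0,25,0,0,0],
  [56,0,0,25,0,0,0],
  [56,0,0,20,0,0,0],
  [56,0,0,0,0,0,0],
  [0,0,0,0,0,0,0],
  [0,0,0,0,0,0,0],
  [0,0,0,0,0,0,0],
  [0,0,0,0,0,0,0],
  [0,0,0,0,0,0,0],
])

```text
time_s: 4.7
tool_pos: [0.5541, 0.0142, 0.1086]
tool_rot: [-179.9, -0.1, -18.6]
force: [0.0, 1.1, 2.6]
grip_width: 0.0312
```

```bash
python3 -c "
from h import *
togo(.553,.0173,.106)"
```

```text
t 4.7 pos [0.5541 0.0142 0.1086] [-1.7994e+02 -1.2000e-01 -1.8620e+01] w 0.0312 F [0.  1.1 2.6]
turn [-0.001  -0.002  -0.0055] shift mm [-2.  -2.6  2.6]
```

Emit:
send_rows([
  [0,0,0,-10,0,0,0],
  [0,0,0,-20,0,0,0],
  [0,0,0,-25,0,0,0],
  [0,0,0,-25,0,0,0],
  [0,-15,-27,0,0,0,0],
  [0,-20,-36,0,0,0,0],
  [0,-20,-36,0,0,0,0],
  [0,-20,-36,0,0,0,0],
  [0,-20,-36,0,0,0,0],
  [0,-20,-36,0,0,0,0],
  [0,-20,-36,0,0,0,0],
  [0,-16,-26,0,0,0,0],
])

```text
time_s: 5.9
tool_pos: [0.4946, 0.3194, 0.1877]
tool_rot: [-180.0, 0.1, -18.5]
force: [1.2, 0.2, -1.8]
grip_width: 0.0313
```

```bash
cat >> h.py <<'E'
def avg(x,y,z,yaw=-18.3,n=4):
    P=[];A=[]
    for i in range(n):
        env.read_camera("top"); o=env.get_obs(); P.append(o["tool_pos"]); A.append(o["tool_rot"][2])
    print("std mm",(np.std(P,0)*1e3).round(1)); G=Ro.from_euler("xyz",[180,0,yaw],degrees=True); p=np.mean(P,0)
    print("t",round(o["time_s"],2),"pos",p.round(4),"yaw",np.mean(A).round(2),"w",round(o["grip_width"],4),"F",o["force"].round(1),"shift mm",(G.inv().apply(np.array([x,y,z])-p)*1e3).round(1))
E
python3 -c "
from h import *
avg(.4939,.32,.098)"
```

```text
std mm [1.4 3.1 0.2]
t 6.1 pos [0.4934 0.3212 0.1877] yaw -18.27 w 0.0317 F [ 0.7 -0.6 -2.7] shift mm [ 0.8  1.  89.7]
```

Emit:
send_rows([
  [0,0,0,15,0,0,0],
  [0,0,0,20,0,0,0],
  [0,0,0,20,0,0,0],
  [0,0,0,15,0,0,0],
  [0,0,0,10,0,0,0],
  [0,0,0,5,0,0,0],
  [0,0,0,2,0,0,0],
  [0,0,0,0,0,0,0],
  [0,0,0,0,0,0,0],
])

```text
time_s: 7.0
tool_pos: [0.4965, 0.3174, 0.1012]
tool_rot: [-179.9, -0.1, -18.6]
force: [-0.2, -0.3, -1.6]
grip_width: 0.0313
```

Emit:
send_rows([
  [0,0,0,1.5,0,0,0],
  [0,0,0,0,0,0,0],
  [54,0,0,0,0,0,0],
  [54,0,0,0,0,0,0],
  [54,0,0,0,0,0,0],
  [54,0,0,-15,0,0,0],
  [54,0,0,-35,0,0,0],
  [54,0,0,-50,0,0,0],
  [54,25,27,0,0,0,0],
  [54,25,27,0,0,0,0],
  [54,25,27,0,0,0,0],
  [54,25,27,0,0,0,0],
])

```text
time_s: 8.2
tool_pos: [0.5568, 0.1814, 0.2003]
tool_rot: [-180.0, -0.1, -18.6]
force: [0.4, 0.0, 0.2]
grip_width: 0.054
```

Emit:
send_rows([
  [54,26,27,0,0,0,0],
  [54,26,27,0,0,0,0],
  [54,26,27,0,0,0,0],
  [54,26,27,0,0,0,0],
  [54,0,0,0,0,0,0],
  [54,0,0,0,0,0,0],
])

```text
time_s: 8.8
tool_pos: [0.6206, 0.0458, 0.1995]
tool_rot: [-180.0, 0.0, -18.8]
force: [0.1, 0.7, 0.4]
grip_width: 0.0542
```

```bash
python3 -c "
from h import *
avg(.6212,.0516,.108)"
```

```text
std mm [0.1 0.5 0. ]
t 9.0 pos [0.62   0.0485 0.1996] yaw -18.53 w 0.0536 F [ 0.3 -0.8 -0. ] shift mm [ 0.2 -3.3 91.6]
```

Emit:
send_rows([
  [54,1,-3,20,0,0,0],
  [54,0,0,30,0,0,0],
  [54,0,0,27,0,0,0],
  [54,0,0,14,0,0,0],
  [54,0,0,0,0,0,0],
  [0,0,0,0,0,0,0],
  [0,0,0,0,0,0,0],
  [0,0,0,0,0,0,0],
  [0,0,0,0,0,0,0],
  [0,0,0,0,0,0,0],
])

```text
time_s: 10.0
tool_pos: [0.6231, 0.05, 0.1092]
tool_rot: [-179.9, -0.1, -18.6]
force: [0.0, 0.1, 3.5]
grip_width: 0.0314
```

```bash
python3 -c "
from h import *
avg(.6212,.0516,.108)"
```

```text
std mm [0. 0. 0.]
t 10.2 pos [0.6231 0.05   0.1092] yaw -18.62 w 0.0312 F [-0.3  1.   5.5] shift mm [-2.3 -0.9  1.2]
```

Emit:
send_rows([
  [0,0,0,-10,0,0,0],
  [0,0,0,-20,0,0,0],
  [0,0,0,-25,0,0,0],
  [0,0,0,-25,0,0,0],
  [0,-10,-20,0,0,0,0],
  [0,-20,-34,0,0,0,0],
  [0,-20,-34,0,0,0,0],
  [0,-20,-34,0,0,0,0],
  [0,-20,-34,0,0,0,0],
  [0,-20,-34,0,0,0,0],
  [0,-20,-34,0,0,0,0],
  [0,-15,-26,0,0,0,0],
])

```text
time_s: 11.4
tool_pos: [0.5628, 0.3349, 0.1873]
tool_rot: [179.9, 0.1, -18.5]
force: [0.2, 0.3, -2.7]
grip_width: 0.0313
```

```bash
python3 -c "
from h import *
avg(.5624,.3343,.100,n=6)"
```

```text
std mm [2.  3.9 0.1]
t 11.7 pos [0.5628 0.3351 0.1873] yaw -18.42 w 0.0316 F [ 1.  -0.2 -1.6] shift mm [-0.1  0.9 87.3]
```

Emit:
send_rows([
  [0,0,0,15,0,0,0],
  [0,0,0,20,0,0,0],
  [0,0,0,20,0,0,0],
  [0,0,0,15,0,0,0],
  [0,0,0,10,0,0,0],
  [0,0,0,4,0,0,0],
  [0,0,0,2,0,0,0],
  [0,0,0,1,0,0,0],
  [0,0,0,0,0,0,0],
  [54,0,0,0,0,0,0],
  [54,0,0,0,0,0,0],
  [54,0,0,0,0,0,0],
])

```text
time_s: 12.9
tool_pos: [0.5651, 0.3331, 0.1018]
tool_rot: [-179.9, -0.1, -18.6]
force: [-0.4, -0.7, 1.3]
grip_width: 0.0478
```

Emit:
send_rows([
  [54,0,0,-15,0,0,0],
  [54,0,0,-35,0,0,0],
  [54,0,0,-48,0,0,0],
  [54,16,40,0,0,0,0],
  [54,16,40,0,0,0,0],
  [54,16,40,0,0,0,0],
  [54,16,40,0,0,0,0],
  [54,16,40,0,0,0,0],
  [54,16,40,0,0,0,0],
  [54,16,40,0,0,0,0],
  [54,16,40,0,0,0,0],
  [54,16,37,0,0,0,0],
])

```text
time_s: 14.1
tool_pos: [0.5873, -0.0536, 0.2008]
tool_rot: [180.0, -0.1, -18.7]
force: [0.3, 0.3, 0.1]
grip_width: 0.0539
```

Emit:
send_rows([
  [54,0,0,0,0,0,0],
  [54,0,0,0,0,0,0],
  [54,0,0,0,0,0,0],
])

```text
time_s: 14.4
tool_pos: [0.5874, -0.0497, 0.2]
tool_rot: [-179.9, -0.0, -18.5]
force: [-0.3, -0.5, 0.0]
grip_width: 0.0542
```

```bash
python3 - <<'E'
from h import *
avg(.5873,-.051,.108)
k=cal('wrist'); im=env.read_camera('wrist')
uv=proj('wrist',[[.5873,-.051,.137],[.6043,.0003,.064]],k); print(uv.round(1).tolist())
o=im[:,:,::-1].copy()
for u in uv: cv2.drawMarker(o,tuple(int(v) for v in u.round()),(255,0,255),cv2.MARKER_CROSS,12,1)
cv2.imwrite("pics/w1.png",o)
E
```

```text
std mm [0.1 0.2 0.2]
t 14.6 pos [ 0.5872 -0.0496  0.1995] yaw -18.47 w 0.0539 F [0.3 1.  0.5] shift mm [ 0.5  1.3 91.5]
[[257.3, 206.3], [207.7, 186.8]]
```

View pics/w1.png

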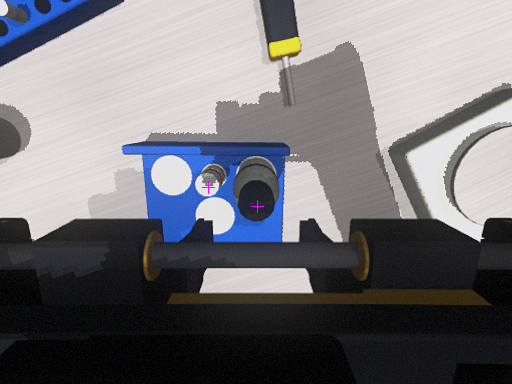

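Both crosses sit a few px below the black cap (centre about (257,200)) and the vial cap (208,182). That is about 3 mm towards the rack back. The empty white spots at (171,175) and (215,216) are visible, so I can use them as references.

Emit:
send_rows([
  [54,2.5,1,20,0,0,0],
  [54,0,0,30,0,0,0],
  [54,0,0,27,0,0,0],
  [54,0,0,14,0,0,0],
  [54,0,0,0,0,0,0],
  [0,0,0,0,0,0,0],
  [0,0,0,0,0,0,0],
  [0,0,0,0,0,0,0],
  [0,0,0,0,0,0,0],
  [0,0,0,0,0,0,0],
])

```text
time_s: 15.65
tool_pos: [0.5901, -0.0529, 0.1092]
tool_rot: [-180.0, -0.1, -18.6]
force: [0.4, 0.8, 3.5]
grip_width: 0.0314
```

```bash
python3 - <<'E'
from h import *
avg(.4254,.3058,.100)
im=cv2.imread("pics/w1.png")[:,:,::-1]
K,d,T=cal('wrist')
# camera pose at w1: tool moved straight since; use difference
E
```

```text
std mm [0. 0. 0.]
t 15.85 pos [ 0.5901 -0.053   0.1092] yaw -18.62 w 0.0312 F [1.4 1.6 5. ] shift mm [-269.  -288.9    9.2]
```

Emit:
send_rows([
  [0,0,0,-10,0,0,0],
  [0,0,0,-20,0,0,0],
  [0,0,0,-25,0,0,0],
  [0,0,0,-25,0,0,0],
  [0,-15,-16,0,0,0,0],
  [0,-27,-29,0,0,0,0],
  [0,-27,-29,0,0,0,0],
  [0,-27,-29,0,0,0,0],
  [0,-27,-29,0,0,0,0],
  [0,-27,-29,0,0,0,0],
  [0,-27,-29,0,0,0,0],
  [0,-27,-29,0,0,0,0],
])

```text
time_s: 17.05
tool_pos: [0.4645, 0.22, 0.1878]
tool_rot: [179.9, 0.0, -18.7]
force: [1.0, 0.7, -1.5]
grip_width: 0.0317
```

Emit:
send_rows([
  [0,-27,-29,0,0,0,0],
  [0,-25,-27,0,0,0,0],
  [0,-13,-14,0,0,0,0],
  [0,0,0,0,0,0,0],
  [0,0,0,0,0,0,0],
  [0,0,0,0,0,0,0],
  [0,0,0,0,0,0,0],
])

```text
time_s: 17.75
tool_pos: [0.4274, 0.3049, 0.1878]
tool_rot: [179.9, -0.0, -18.8]
force: [0.3, -0.2, -1.7]
grip_width: 0.0313
```

```bash
python3 -c "
from h import *
avg(.4254,.3058,.1005)"
```

```text
std mm [0.1 0.3 0. ]
t 17.95 pos [0.4271 0.3056 0.1879] yaw -18.73 w 0.0307 F [-0.5  0.7 -1.8] shift mm [-1.7  0.3 87.4]
```

Emit:
send_rows([
  [0,-1,0,15,0,0,0],
  [0,0,0,20,0,0,0],
  [0,0,0,20,0,0,0],
  [0,0,0,15,0,0,0],
  [0,0,0,10,0,0,0],
  [0,0,0,4,0,0,0],
  [0,0,0,2,0,0,0],
  [0,0,0,1,0,0,0],
  [0,0,0,0,0,0,0],
  [54,0,0,0,0,0,0],
  [54,0,0,0,0,0,0],
  [54,0,0,0,0,0,0],
])

```text
time_s: 19.15
tool_pos: [0.426, 0.307, 0.1015]
tool_rot: [-180.0, -0.0, -18.6]
force: [-0.3, 0.5, 0.4]
grip_width: 0.0476
```

```bash
python3 -c "
from h import *
avg(.6066,-.0015,.2)"
```

```text
std mm [0.1 0.  0.1]
t 19.35 pos [0.4258 0.3069 0.1013] yaw -18.64 w 0.0533 F [-0.2  0.4  0.4] shift mm [268.5 236.  -98.7]
```

Emit:
send_rows([
  [54,0,0,-15,0,0,0],
  [54,0,0,-35,0,0,0],
  [54,0,0,-48,0,0,0],
  [54,30,26,0,0,0,0],
  [54,30,26,0,0,0,0],
  [54,30,26,0,0,0,0],
  [54,30,26,0,0,0,0],
  [54,30,26,0,0,0,0],
  [54,30,26,0,0,0,0],
  [54,30,26,0,0,0,0],
  [54,30,27,0,0,0,0],
  [54,28,27,0,0,0,0],
])

```text
time_s: 20.55
tool_pos: [0.6052, -0.0039, 0.2004]
tool_rot: [-180.0, -0.1, -18.6]
force: [0.5, 0.8, 0.3]
grip_width: 0.054
```

Emit:
send_rows([
  [54,0,0,0,0,0,0],
  [54,0,0,0,0,0,0],
  [54,0,0,0,0,0,0],
  [54,0,0,0,0,0,0],
])

```text
time_s: 20.95
tool_pos: [0.6039, -0.0006, 0.1996]
tool_rot: [-180.0, -0.0, -18.5]
force: [0.2, -0.5, 0.4]
grip_width: 0.0541
```

```bash
python3 - <<'E'
from h import *
avg(.6066,-.0015,.031)
k=cal('wrist'); im=env.read_camera('wrist')
spots=np.array([[.5541,.0142,.012],[.6231,.05,.012],[.5901,-.053,.012]])
uv=proj('wrist',np.r_[spots,[[.6066,-.0015,.064]]],k); print(uv.round(1).tolist())
w=(im.min(2)>165)&(np.indices(im.shape[:2])[0]<225)
n,l,st,c=cv2.connectedComponentsWithStats(w.astype(np.uint8))
for j in range(1,n):
    if 200<st[j,4]<3000: print(c[j].round(1),st[j].tolist(),ray('wrist',[c[j]],.012,k).round(4))
o=im[:,:,::-1].copy()
for u in uv: cv2.drawMarker(o,tuple(int(v) for v in u.round()),(255,0,255),cv2.MARKER_CROSS,12,1)
t=env.read_camera("top")[:,:,::-1][140:290,100:430]
cv2.imwrite("pics/w2.png",np.vstack([o,cv2.resize(t,(512,233))])[:600])
E
```

```text
std mm [0.  0.3 0.1]
t 21.15 pos [ 0.604  -0.0012  0.1994] yaw -18.52 w 0.0539 F [0.3 0.4 0.1] shift mm [  2.6  -0.5 168.4]
[[256.7, 216.4], [212.9, 176.4], [297.6, 175.2], [255.2, 184.8]]
[55.3  8.6] [48, 0, 16, 18, 209] [[0.851  0.1456 0.012 ]]
[482.2 172.1] [453, 125, 59, 100, 2833] [[ 0.5196 -0.2732  0.012 ]]
[210.3 176.5] [191, 156, 41, 40, 1144] [[0.624  0.0532 0.012 ]]
[507.9 188.2] [503, 163, 9, 50, 305] [[ 0.4884 -0.3007  0.012 ]]
[295.5 178.7] [276, 164, 40, 32, 1055] [[ 0.5866 -0.0492  0.012 ]]
[330.4 208.2] [321, 175, 27, 50, 663] [[ 0.5339 -0.0814  0.012 ]]
[254.4 188.9] [242, 180, 23, 17, 237] [[0.5907 0.0051 0.012 ]]
[253.3 212.4] [234, 198, 39, 27, 884] [[0.5608 0.0167 0.012 ]]
```

View pics/w2.png

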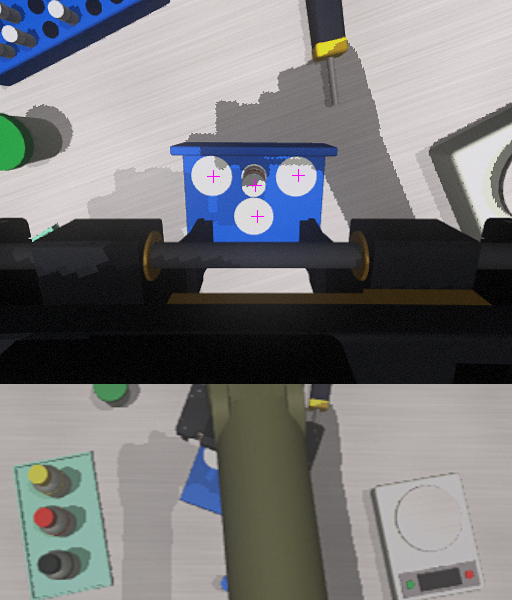

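The crosses line up with the spots to about 2 mm and with the vial cap at (255,185). The strip from the top camera shows all three bottles standing on the tray. Fetching the vial.

Emit:
send_rows([
  [54,2,0,20,0,0,0],
  [54,0,0,35,0,0,0],
  [54,0,0,40,0,0,0],
  [54,0,0,35,0,0,0],
  [54,0,0,20,0,0,0],
  [54,0,0,16,0,0,0],
  [54,0,0,0,0,0,0],
  [0,0,0,0,0,0,0],
  [0,0,0,0,0,0,0],
  [0,0,0,0,0,0,0],
  [0,0,0,0,0,0,0],
  [0,0,0,0,0,0,0],
], grip_force=20)

```text
time_s: 22.45
tool_pos: [0.6068, -0.0029, 0.0341]
tool_rot: [-180.0, -0.1, -18.6]
force: [0.1, 0.2, 3.6]
grip_width: 0.0272
```

```bash
python3 -c "
from h import *
avg(.51,-.305,.2)"
```

```text
std mm [0. 0. 0.]
t 22.65 pos [ 0.6069 -0.0029  0.034 ] yaw -18.63 w 0.0274 F [-0.4  0.3  6.1] shift mm [   2.9  317.2 -166. ]
```

Emit:
send_rows([
  [0,0,0,-15,0,0,0],
  [0,0,0,-35,0,0,0],
  [0,0,0,-40,0,0,0],
  [0,0,0,-40,0,0,0],
  [0,0,20,0,0,0,0],
  [0,0,35,0,0,0,0],
  [0,0,40,0,0,0,0],
  [0,0,40,0,0,0,0],
  [0,0,40,0,0,0,0],
  [0,0,40,0,0,0,0],
  [0,0,40,0,0,0,0],
  [0,0,30,0,0,0,0],
])

```text
time_s: 23.85
tool_pos: [0.5132, -0.2762, 0.1635]
tool_rot: [179.9, 0.0, -18.8]
force: [-0.2, 0.5, -0.8]
grip_width: 0.0275
```

Emit:
send_rows([
  [0,0,20,0,0,0,0],
  [0,0,10,0,0,0,0],
  [0,0,0,0,0,0,0],
  [0,0,0,0,0,0,0],
  [0,0,0,0,0,0,0],
  [0,0,0,0,0,0,0],
  [0,0,0,0,0,0,0],
])

```text
time_s: 24.55
tool_pos: [0.5059, -0.3006, 0.1631]
tool_rot: [-180.0, -0.0, -18.5]
force: [-0.3, -0.4, 0.1]
grip_width: 0.0273
```

```bash
python3 - <<'E'
from h import *
avg(.51,-.305,.093)
k=cal('wrist'); im=env.read_camera('wrist')
a=np.linspace(0,2*np.pi,60); c=np.c_[.51+.055*np.cos(a),-.305+.055*np.sin(a),0*a+.07]
o=im[:,:,::-1].copy(); cv2.polylines(o,[proj('wrist',c,k).round().astype(np.int32)],True,(255,0,255),1)
cv2.imwrite("pics/w3.png",o)
E
```

```text
std mm [0.1 0.2 0. ]
t 24.75 pos [ 0.5056 -0.3011  0.1631] yaw -18.59 w 0.0273 F [-0.  -0.1 -0.5] shift mm [ 5.4  2.3 70.1]
```

View pics/w3.png

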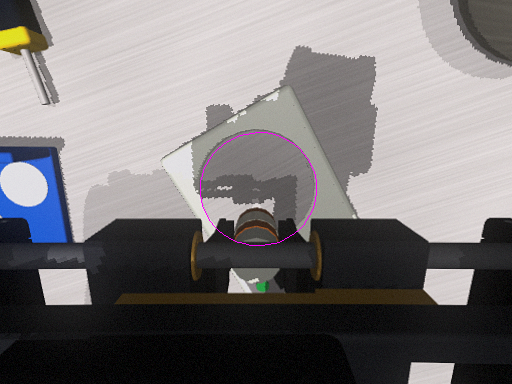

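The drawn circle fits the pan edge (top at row 131) and the vial hangs upright at (256,225). Lowering it onto the pan.

Emit:
send_rows([
  [0,5.5,2,10,0,0,0],
  [0,0,0,20,0,0,0],
  [0,0,0,20,0,0,0],
  [0,0,0,10,0,0,0],
  [0,0,0,5,0,0,0],
  [0,0,0,3,0,0,0],
  [0,0,0,1.5,0,0,0],
  [0,0,0,0,0,0,0],
  [0,0,0,0,0,0,0],
  [0,0,0,0,0,0,0],
])

```text
time_s: 25.8
tool_pos: [0.5103, -0.3054, 0.0942]
tool_rot: [180.0, -0.1, -18.6]
force: [-0.2, -0.0, 0.2]
grip_width: 0.0271
```

```bash
python3 -c "
from h import *
avg(.51,-.305,.092)"
```

```text
std mm [0.1 0.  0.1]
t 26.0 pos [ 0.5102 -0.3053  0.0939] yaw -18.63 w 0.0271 F [ 0.1  0.1 -0.7] shift mm [-0.3 -0.2  1.9]
```

Emit:
send_rows([
  [0,0,0,1,0,0,0],
  [0,0,0,0.8,0,0,0],
  [0,0,0,0.5,0,0,0],
  [0,0,0,0,0,0,0],
  [0,0,0,0,0,0,0],
])

```text
time_s: 26.5
tool_pos: [0.5101, -0.3053, 0.092]
tool_rot: [180.0, -0.0, -18.6]
force: [-1.6, 1.9, 4.7]
grip_width: 0.0271
```

Emit:
send_rows([
  [50,0,0,0,0,0,0],
  [50,0,0,0,0,0,0],
  [50,0,0,0,0,0,0],
  [50,0,0,0,0,0,0],
  [50,0,0,-15,0,0,0],
  [50,0,0,-35,0,0,0],
  [50,0,0,-50,0,0,0],
  [50,0,0,-10,0,0,0],
  [50,-10,-45,0,0,0,0],
  [50,-10,-45,0,0,0,0],
  [50,-10,-45,0,0,0,0],
  [50,-10,-45,0,0,0,0],
])

```text
time_s: 27.7
tool_pos: [0.5299, -0.1201, 0.2025]
tool_rot: [180.0, -0.1, -18.7]
force: [0.3, 0.8, 0.5]
grip_width: 0.0499
```

```bash
python3 - <<'E'
from h import *
t=env.read_camera("top"); s=env.read_camera("scene")
cv2.imwrite("pics/c4.png",np.vstack([cv2.resize(t[140:290,100:430,::-1],(660,300)),cv2.resize(s[130:270,90:398,::-1],(660,300))]))
togo(.5651,.3331,.2)
E
```

```text
t 27.8 pos [ 0.5311 -0.113   0.2027] [-1.7978e+02 -8.0000e-02 -1.7950e+01] w 0.05 F [-0.2  0.6  0.4]
turn [-0.0038 -0.0013  0.0061] shift mm [-107.8 -434.2    2.7]
```

View pics/c4.png

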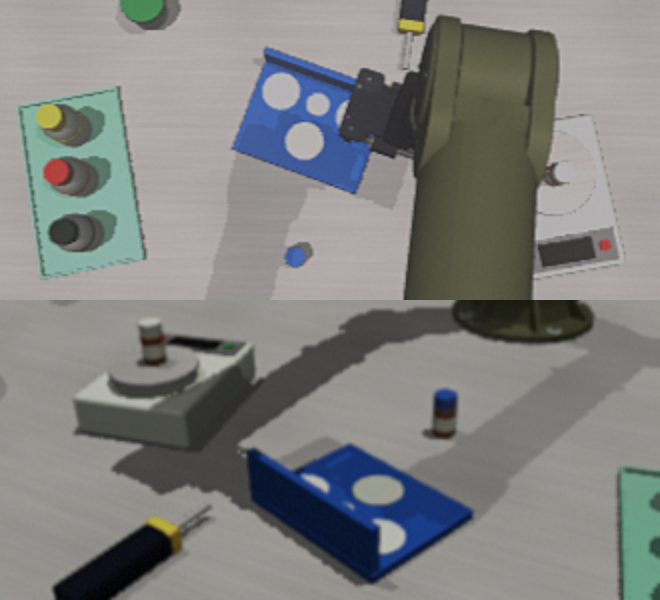

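The vial stands upright in the pan centre, released, and the bottles stand on the tray. Next I return the bottles, starting with yellow.

Emit:
send_rows([
  [54,-11,-44,0,0,0,0],
  [54,-11,-44,0,0,0,0],
  [54,-11,-44,0,0,0,0],
  [54,-11,-44,0,0,0,0],
  [54,-11,-44,0,0,0,0],
  [54,-11,-44,0,0,0,0],
  [54,-11,-44,0,0,0,0],
  [54,-11,-44,0,0,0,0],
  [54,-11,-42,0,0,0,0],
  [54,-8,-35,0,0,0,0],
  [54,0,0,0,0,0,0],
  [54,0,0,0,0,0,0],
])

```text
time_s: 29.0
tool_pos: [0.5653, 0.3192, 0.2014]
tool_rot: [180.0, -0.0, -18.5]
force: [-0.2, -0.4, 0.2]
grip_width: 0.0543
```

Emit:
send_rows([
  [54,0,0,0,0,0,0],
  [54,0,0,0,0,0,0],
  [54,0,0,0,0,0,0],
])

```text
time_s: 29.3
tool_pos: [0.5659, 0.3172, 0.2015]
tool_rot: [180.0, -0.0, -18.8]
force: [0.3, -0.2, -0.3]
grip_width: 0.054
```

```bash
python3 -c "
from h import *
avg(.5651,.3331,.101)"
```

```text
std mm [0.1 0.3 0.1]
t 29.5 pos [0.5656 0.3179 0.2014] yaw -18.71 w 0.0539 F [-0.6 -0.3 -0.8] shift mm [ -5.2 -14.2 100.4]
```

Emit:
send_rows([
  [54,-5,-14,0,0,0,0],
  [54,0,0,20,0,0,0],
  [54,0,0,35,0,0,0],
  [54,0,0,30,0,0,0],
  [54,0,0,15,0,0,0],
  [54,0,0,0,0,0,0],
  [54,0,0,0,0,0,0],
  [0,0,0,0,0,0,0],
  [0,0,0,0,0,0,0],
  [0,0,0,0,0,0,0],
  [0,0,0,0,0,0,0],
  [0,0,0,0,0,0,0],
], grip_force=30)

```text
time_s: 30.7
tool_pos: [0.5655, 0.334, 0.102]
tool_rot: [-179.9, -0.1, -18.6]
force: [-1.2, 0.7, 2.0]
grip_width: 0.0312
```

```bash
python3 -c "
from h import *
avg(.6231,.05,.1092)"
```

```text
std mm [0. 0. 0.]
t 30.9 pos [0.5655 0.3341 0.102 ] yaw -18.63 w 0.0313 F [ 1.  -0.6  4.8] shift mm [143.9 251.6  -7.2]
```

Emit:
send_rows([
  [0,0,0,-10,0,0,0],
  [0,0,0,-25,0,0,0],
  [0,0,0,-30,0,0,0],
  [0,0,0,-25,0,0,0],
  [0,12,20,0,0,0,0],
  [0,20,35,0,0,0,0],
  [0,20,35,0,0,0,0],
  [0,20,35,0,0,0,0],
  [0,20,35,0,0,0,0],
  [0,20,35,0,0,0,0],
  [0,20,35,0,0,0,0],
  [0,12,21,0,0,0,0],
])

```text
time_s: 32.1
tool_pos: [0.6211, 0.0446, 0.1906]
tool_rot: [179.8, 0.0, -18.9]
force: [0.2, -0.8, -2.1]
grip_width: 0.0313
```

Emit:
send_rows([
  [0,0,0,0,0,0,0],
  [0,0,0,0,0,0,0],
  [0,0,0,0,0,0,0],
  [0,0,0,0,0,0,0],
])

```text
time_s: 32.5
tool_pos: [0.6208, 0.0519, 0.1912]
tool_rot: [-180.0, 0.0, -18.5]
force: [0.1, 0.7, -2.4]
grip_width: 0.0313
```

```bash
python3 -c "
from h import *
avg(.6231,.05,.1102)"
```

```text
std mm [0.1 0.3 0. ]
t 32.7 pos [0.621  0.0511 0.1912] yaw -18.52 w 0.0312 F [ 0.5  0.  -2.7] shift mm [ 2.3  0.4 81. ]
```

Emit:
send_rows([
  [0,1.5,0,15,0,0,0],
  [0,0,0,25,0,0,0],
  [0,0,0,20,0,0,0],
  [0,0,0,12,0,0,0],
  [0,0,0,6,0,0,0],
  [0,0,0,3,0,0,0],
  [0,0,0,1.5,0,0,0],
  [0,0,0,0,0,0,0],
  [0,0,0,0,0,0,0],
])

```text
time_s: 33.6
tool_pos: [0.6238, 0.0493, 0.1099]
tool_rot: [-180.0, -0.1, -18.6]
force: [-0.3, 1.0, 1.9]
grip_width: 0.0312
```

Emit:
send_rows([
  [54,0,0,0,0,0,0],
  [54,0,0,0,0,0,0],
  [54,0,0,0,0,0,0],
  [54,0,0,-15,0,0,0],
  [54,0,0,-35,0,0,0],
  [54,0,0,-40,0,0,0],
  [54,-30,-20,0,0,0,0],
  [54,-30,-20,0,0,0,0],
  [54,-30,-20,0,0,0,0],
  [54,-30,-20,0,0,0,0],
  [54,-30,-20,0,0,0,0],
  [54,-30,-20,0,0,0,0],
])

```text
time_s: 34.8
tool_pos: [0.4897, 0.2219, 0.2]
tool_rot: [-180.0, -0.1, -18.6]
force: [1.3, 0.5, 1.2]
grip_width: 0.0543
```

Emit:
send_rows([
  [54,-30,-20,0,0,0,0],
  [54,-30,-20,0,0,0,0],
  [54,-28,-21,0,0,0,0],
  [54,0,0,0,0,0,0],
  [54,0,0,0,0,0,0],
  [54,0,0,0,0,0,0],
  [54,0,0,0,0,0,0],
])

```text
time_s: 35.5
tool_pos: [0.4276, 0.3053, 0.1989]
tool_rot: [180.0, -0.0, -18.8]
force: [-0.3, 0.1, 0.2]
grip_width: 0.0542
```

```bash
python3 -c "
from h import *
avg(.4258,.3069,.101)"
```

```text
std mm [0.2 0.2 0.1]
t 35.7 pos [0.4272 0.3057 0.1987] yaw -18.74 w 0.0536 F [-0.5  0.1 -0.2] shift mm [-1.7 -0.7 97.7]
```

Emit:
send_rows([
  [54,-1.5,-1,20,0,0,0],
  [54,0,0,35,0,0,0],
  [54,0,0,30,0,0,0],
  [54,0,0,12,0,0,0],
  [54,0,0,0,0,0,0],
  [54,0,0,0,0,0,0],
  [0,0,0,0,0,0,0],
  [0,0,0,0,0,0,0],
  [0,0,0,0,0,0,0],
  [0,0,0,0,0,0,0],
  [0,0,0,0,0,0,0],
])

```text
time_s: 36.8
tool_pos: [0.4259, 0.3083, 0.1023]
tool_rot: [-179.9, -0.0, -18.6]
force: [0.9, 0.7, 1.4]
grip_width: 0.0312
```

```bash
python3 -c "
from h import *
avg(.5901,-.053,.1092)"
```

```text
std mm [0. 0. 0.]
t 37.0 pos [0.4259 0.3083 0.1023] yaw -18.63 w 0.0316 F [-0.1  0.8  3.9] shift mm [269.4 291.5  -6.9]
```

Emit:
send_rows([
  [0,0,0,-10,0,0,0],
  [0,0,0,-25,0,0,0],
  [0,0,0,-30,0,0,0],
  [0,0,0,-25,0,0,0],
  [0,15,16,0,0,0,0],
  [0,27,29,0,0,0,0],
  [0,27,29,0,0,0,0],
  [0,27,29,0,0,0,0],
  [0,27,29,0,0,0,0],
  [0,27,29,0,0,0,0],
  [0,27,29,0,0,0,0],
  [0,27,29,0,0,0,0],
])

```text
time_s: 38.2
tool_pos: [0.5486, 0.0336, 0.1916]
tool_rot: [180.0, 0.1, -18.6]
force: [0.7, 0.2, -0.8]
grip_width: 0.0311
```

Emit:
send_rows([
  [0,27,29,0,0,0,0],
  [0,25,27,0,0,0,0],
  [0,14,16,0,0,0,0],
  [0,0,0,0,0,0,0],
  [0,0,0,0,0,0,0],
  [0,0,0,0,0,0,0],
  [0,0,0,0,0,0,0],
])

```text
time_s: 38.9
tool_pos: [0.588, -0.0523, 0.1919]
tool_rot: [-180.0, 0.0, -18.5]
force: [0.0, 0.0, -0.7]
grip_width: 0.0312
```

```bash
python3 -c "
from h import *
avg(.5901,-.053,.1102)"
```

```text
std mm [0.1 0.3 0. ]
t 39.1 pos [ 0.5882 -0.053   0.1919] yaw -18.54 w 0.0313 F [-0.5  0.8 -1.6] shift mm [ 1.8 -0.6 81.7]
```

Emit:
send_rows([
  [0,1,-1,15,0,0,0],
  [0,0,0,25,0,0,0],
  [0,0,0,20,0,0,0],
  [0,0,0,12,0,0,0],
  [0,0,0,6,0,0,0],
  [0,0,0,3,0,0,0],
  [0,0,0,1.5,0,0,0],
  [0,0,0,0,0,0,0],
  [0,0,0,0,0,0,0],
])

```text
time_s: 40.0
tool_pos: [0.5905, -0.0535, 0.1103]
tool_rot: [-180.0, -0.1, -18.6]
force: [-0.5, -0.3, 1.5]
grip_width: 0.031
```

Emit:
send_rows([
  [54,0,0,0,0,0,0],
  [54,0,0,0,0,0,0],
  [54,0,0,0,0,0,0],
  [54,0,0,-15,0,0,0],
  [54,0,0,-35,0,0,0],
  [54,0,0,-40,0,0,0],
  [54,-23,-36,0,0,0,0],
  [54,-23,-36,0,0,0,0],
  [54,-23,-36,0,0,0,0],
  [54,-23,-36,0,0,0,0],
  [54,-23,-36,0,0,0,0],
  [54,-23,-36,0,0,0,0],
])

```text
time_s: 41.2
tool_pos: [0.5276, 0.197, 0.2007]
tool_rot: [-180.0, -0.1, -18.6]
force: [0.7, 0.4, -0.7]
grip_width: 0.0537
```

Emit:
send_rows([
  [54,-23,-36,0,0,0,0],
  [54,-23,-36,0,0,0,0],
  [54,-22,-34,0,0,0,0],
  [54,0,0,0,0,0,0],
  [54,0,0,0,0,0,0],
  [54,0,0,0,0,0,0],
  [54,0,0,0,0,0,0],
])

```text
time_s: 41.9
tool_pos: [0.4983, 0.3158, 0.1995]
tool_rot: [180.0, -0.0, -18.8]
force: [0.8, 0.4, 1.2]
grip_width: 0.0538
```

```bash
python3 -c "
from h import *
avg(.4965,.3174,.101)"
```

```text
std mm [0.2 0.2 0. ]
t 42.1 pos [0.498  0.3163 0.1993] yaw -18.76 w 0.0535 F [-0.3  0.3 -0.5] shift mm [-1.7 -0.6 98.3]
```

Emit:
send_rows([
  [54,-2,-1,20,0,0,0],
  [54,0,0,35,0,0,0],
  [54,0,0,30,0,0,0],
  [54,0,0,13,0,0,0],
  [54,0,0,0,0,0,0],
  [54,0,0,0,0,0,0],
  [0,0,0,0,0,0,0],
  [0,0,0,0,0,0,0],
  [0,0,0,0,0,0,0],
  [0,0,0,0,0,0,0],
  [0,0,0,0,0,0,0],
])

```text
time_s: 43.2
tool_pos: [0.4962, 0.3197, 0.1019]
tool_rot: [-179.9, -0.1, -18.6]
force: [0.7, 0.2, 1.9]
grip_width: 0.0315
```

```bash
python3 -c "
from h import *
avg(.5541,.0142,.1092)"
```

```text
std mm [0. 0. 0.]
t 43.4 pos [0.4962 0.3197 0.1019] yaw -18.62 w 0.0314 F [1.  2.  3.7] shift mm [150.9 271.9  -7.3]
```

Emit:
send_rows([
  [0,0,0,-10,0,0,0],
  [0,0,0,-25,0,0,0],
  [0,0,0,-30,0,0,0],
  [0,0,0,-25,0,0,0],
  [0,12,22,0,0,0,0],
  [0,20,36,0,0,0,0],
  [0,20,36,0,0,0,0],
  [0,20,36,0,0,0,0],
  [0,20,36,0,0,0,0],
  [0,20,36,0,0,0,0],
  [0,20,36,0,0,0,0],
  [0,18,33,0,0,0,0],
])

```text
time_s: 44.6
tool_pos: [0.5504, 0.0117, 0.1908]
tool_rot: [179.9, 0.1, -18.7]
force: [0.3, 0.1, -2.8]
grip_width: 0.0313
```

Emit:
send_rows([
  [0,0,0,0,0,0,0],
  [0,0,0,0,0,0,0],
  [0,0,0,0,0,0,0],
  [0,0,0,0,0,0,0],
])

```text
time_s: 45.0
tool_pos: [0.5508, 0.0161, 0.1911]
tool_rot: [-180.0, 0.0, -18.5]
force: [-1.3, 0.6, -2.5]
grip_width: 0.0311
```

```bash
python3 -c "
from h import *
avg(.5545,.0155,.1102)"
```

```text
std mm [0.1 0.3 0. ]
t 45.2 pos [0.5511 0.0156 0.1912] yaw -18.51 w 0.0313 F [-0.3  0.  -1.7] shift mm [ 3.3 -1.  81. ]
```

Emit:
send_rows([
  [0,2,-1.5,15,0,0,0],
  [0,0,0,25,0,0,0],
  [0,0,0,20,0,0,0],
  [0,0,0,12,0,0,0],
  [0,0,0,6,0,0,0],
  [0,0,0,3,0,0,0],
  [0,0,0,1,0,0,0],
  [0,0,0,0,0,0,0],
  [0,0,0,0,0,0,0],
])

```text
time_s: 46.1
tool_pos: [0.5542, 0.0152, 0.1099]
tool_rot: [-180.0, -0.1, -18.6]
force: [0.7, -0.7, -0.7]
grip_width: 0.0314
```

Emit:
send_rows([
  [0,0,0,0.7,0,0,0],
  [0,0,0,0,0,0,0],
  [54,0,0,0,0,0,0],
  [54,0,0,0,0,0,0],
  [54,0,0,0,0,0,0],
  [54,0,0,-15,0,0,0],
  [54,0,0,-35,0,0,0],
  [54,0,0,-45,0,0,0],
  [54,0,-40,-20,0,0,0],
  [54,0,-40,0,0,0,0],
  [54,0,-40,0,0,0,0],
  [54,0,-40,0,0,0,0],
])

```text
time_s: 47.3
tool_pos: [0.6054, 0.1681, 0.2251]
tool_rot: [-180.0, -0.1, -18.7]
force: [0.1, -0.8, 0.1]
grip_width: 0.0544
```

Emit:
send_rows([
  [54,0,-40,0,0,0,0],
  [54,0,-40,0,0,0,0],
  [54,0,-30,0,0,0,0],
  [54,0,0,0,0,0,0],
  [54,0,0,0,0,0,0],
  [54,0,0,0,0,0,0],
  [54,0,0,0,0,0,0],
])

```text
time_s: 48.0
tool_pos: [0.6404, 0.269, 0.2241]
tool_rot: [180.0, -0.1, -18.8]
force: [-0.7, 0.5, -0.3]
grip_width: 0.0545
```

```bash
python3 - <<'E'
from h import *
t=env.read_camera("top"); s=env.read_camera("scene"); o=cv2.imread("pics/top0.png")[:,:,::-1]; so=cv2.imread("pics/scene0.png")[:,:,::-1]
for n,uv in [("red",(252,204)),("yellow",(239,177))]:
    for im in (o,t):
        m=np.zeros(im.shape[:2],bool); w=np.s_[uv[1]-14:uv[1]+14,uv[0]-14:uv[0]+14]; m[w]=capmask(im,n)[w]; c=np.argwhere(blob(m,uv)).mean(0)[::-1]; print(n,c.round(1),ray("top",c,.137).round(4))
def shift(a,b,w):  # pixel shift of patch
    g=[cv2.cvtColor(np.ascontiguousarray(i),cv2.COLOR_RGB2GRAY) for i in (a,b)]; x0,y0,x1,y1=w
    r=cv2.matchTemplate(g[1][y0-8:y1+8,x0-8:x1+8],g[0][y0:y1,x0:x1],cv2.TM_CCOEFF_NORMED); _,v,_,l=cv2.minMaxLoc(r); return (l[0]-8,l[1]-8,round(v,2))
for n,a,b,w in [("black top",o,t,(269,182,291,209)),("red top",o,t,(242,196,264,220)),("yel top",o,t,(229,169,250,195)),("spare",o,t,(241,261,258,276)),("cup",o,t,(160,129,186,156)),("pip",o,t,(298,100,320,176)),("red sc",so,s,(254,164,279,186)),("yel sc",so,s,(253,184,280,248)),("blk sc",so,s,(218,164,241,200))]: print(n,shift(a,b,w))
cv2.imwrite("pics/end.png",np.vstack([cv2.resize(t[120:290,200:430,::-1],(460,340)),cv2.resize(s[130:270,90:328,::-1],(460,260))]))
E
```

```text
red [251.4 203.9] [[0.554  0.0186 0.137 ]]
red [252.  203.6] [[0.5548 0.0172 0.137 ]]
yellow [238.5 176.3] [[0.6226 0.0521 0.137 ]]
yellow [239.2 176.6] [[0.622  0.0503 0.137 ]]
black top (0, 0, 0.92)
red top (0, 0, 0.51)
yel top (1, 0, 0.85)
spare (0, 0, 0.95)
cup (0, 0, 0.49)
pip (0, 0, 1.0)
red sc (-1, -1, 0.73)
yel sc (-1, 0, 0.84)
blk sc (-1, 0, 0.99)
```

View pics/end.png

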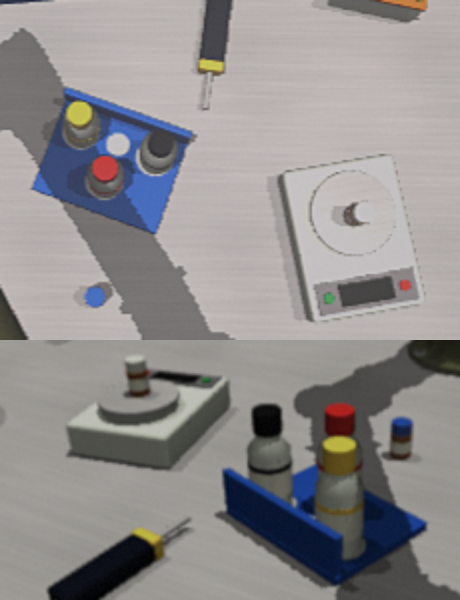

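All three bottles stand upright within about 2 mm of their starting places. The vial is upright in the middle of the pan and everything else is unmoved, so I am handing in.

```bash
python3 -c "
from h import *
print(env.get_obs()['joint_velocities'].round(1)); print(env.sign_off())"
```

```text
[-0.3  0.2 -0.3  0.   0.  -0.1 -0.1]
the job is handed in; nothing more can be done
None
```

I cleared all three bottles to the tray, set the white-capped vial upright on the balance pan, and put each bottle back on its own rack spot. The job was handed in at about 48 s; sign-off gives no verdict.

**Bottles:** In the last camera check, red and yellow were within about 2 mm of where they started, and black shifted by at most 1 pixel. All three looked upright in the pictures.

**Vial:** It looked upright in the middle of the pan and was released by the gripper. I judged its position by eye in the last picture and did not measure it again.

**Left alone:** The blue-capped vial and the pipette matched their starting pictures with no shift.

**Weaker checks:** The picture match for the cup (0.49) and for the red bottle in the top view (0.51) was poor, probably because of arm shadow. The best match still showed no shift, and a separate cap measurement confirmed red, but the cup has no second check.

**Disagreement:** The top camera and the arm's own position readings differed by 2–3 mm at the rack, well inside the tolerances.

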